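Set the specimen clamp's gap with its thumbwheel

TASK

Set the gap of the blue specimen clamp for the next sample: with a fingertip resting lightly on top of the knurled wheel, roll it stroke by stroke towards the jaws until the red pointer on the sliding jaw stands at the middle of the green gauge mark, without running past it. Move the jaw only by rolling the wheel, do not grip or lift anything, leave the weight, vial and dish where they stand, and finish with the hand clear.

Things in the scene. Friction and masses are not known exactly. Their poses are not given: they have to be found in the camera images.
- fixture: The specimen clamp, bolted to the bench: blue base 110 (x) x 250 (y) x 30 (z) mm, origin at the centre of its underside. Its +y axis runs along the clamp from the wheel towards the jaws and is the direction in which the sliding jaw closes; its x axis is parallel to the wheel's axle. The aluminium fixed jaw (62 x 26 mm, top 78 mm above the bench) is centred at y = +93 mm, with its face at y = +80 mm.
- wheel_centre (a point): Centre of the knurled wheel at rest, fixed to the clamp, with the clamp's axes: x = 0, y = -75 mm, z = 50 mm in the clamp's frame. Wheel of dark steel with bright ridges and orange hubs, 60 mm in diameter, 30 mm wide, axle along the clamp's x. 30 axial ridges, about 1.2 mm proud, give grip. Grey cheeks beside it (inner faces at x = +-20 mm, 52 mm long in y) end 64 mm above the bench.
- wheel_top (a point): Top of the knurled wheel at rest, 80 mm above the bench, fixed to the clamp, with the clamp's axes. Rolling the top towards the clamp's +y closes the jaw. Turning takes about 1 N at the rim; the wheel turns both ways and stays where it is left.
- wheel (a joint): Angle of the knurled wheel in rad; it grows as the wheel's top is rolled towards the clamp's +y. Each rad (30 mm of rim) closes the jaw by 6 mm. Stops at -0.1 and 8.0.
- axle (a joint): Vertical spring travel in m of the carriage that holds the wheel and the sliding jaw: about 0 at rest, negative when the wheel is pressed down. The spring is soft: 1.5 N per mm, up to 6 mm, so a fingertip 2 to 3 mm below the wheel's resting top presses with 3 to 5 N, enough to roll it.
- jaw: The aluminium sliding jaw with rubber face, 62 (x) x 24 (y) x 42 (z) mm, top 78 mm above the bench. Origin at the middle of its gripping face's lower edge, 36 mm above the bench; the block lies on the -y side of it. It is geared to the wheel and moves along the clamp's y axis; it starts 33 to 42 mm clear of the wheel.
- pointer (a point): Tip of the red pointer (2.4 mm wide) on the sliding jaw, in line with the jaw's gripping face, over the white scale strip at the clamp's +x side. Clamp axes.
- mark (a point): Centre of the green gauge mark, a band 7 mm long in y and 20 mm wide across the white scale strip; it is at a new place along the strip each time, always further towards +y than the pointer at the start (by 11 to 33 mm). Clamp axes.
- weight_mid (a point): Centre of a loose brass weight with a knob, 36 mm in diameter, 42 mm high. Leave alone.
- vial_mid (a point): Centre of a loose amber vial with white cap, 28 mm in diameter, 50 mm high. Leave alone.
- dish_mid (a point): Centre of a loose closed sample dish, white with clear lid, 56 mm in diameter, 24 mm high. Leave alone.

How it is judged (in metres and radians):
On the way:
1. a fingertip rests on the knurled wheel and the wheel turns the jaw to within 8 mm of the mark (contact force between the fingers and wheel above 0.3 N and y of pointer in the frame of mark above -0.008 m).
At the end, for the whole second after the job is handed in: The red pointer stands within 3 mm of the middle of the green mark, the wheel and the jaw are at rest with nothing touching the wheel, and the weight, vial and dish stand within 10 mm of where they were (y of pointer in the frame of mark between -0.003 and 0.003 m and linear speed of jaw below 0.002 m/s and velocity of joint wheel between -0.1 and 0.1 rad/s and contact force between anything else and wheel below 0.2 N and distance of each of weight_mid, vial_mid, dish_mid from where it was at the start of the episode below 0.01 m).
It fails at once if the weight, the vial or the dish is pushed aside or lifted by more than 10 mm (distance of any of weight_mid, vial_mid, dish_mid from where it was at the start of the episode above 0.01 m).
It fails at once if the sliding jaw is pushed directly instead of through the wheel (over 2 N) (contact force between any of the arm, the fingers and jaw above 2 N).
It fails at once if the jaw is run more than 6 mm past the middle of the gauge mark (y of pointer in the frame of mark above 0.006 m).
It fails at once if the wheel is pulled upward in its mount by more than 3 mm (value of joint axle above 0.003 m).
It fails at once if the wheel is pressed with more than 25 N (contact force between any of the fingers, the arm and wheel above 25 N).
It also fails if it takes over 54 s, if anything falls off the work surface, if the arm or the gripper's body presses on something with over 40 N, if the wrist force passes 120 N, or if a joint passes its speed limit or range.

ROBOT

A 6-joint arm with a two-finger parallel gripper is mounted at the origin on the work surface. World frame = base frame: x ahead of the robot, y to its left, z up, the work surface at z = 0. Lengths are in m, angles in degrees, forces in N, time in s.
With the tool pointing down it reaches from about 0.325 to 0.9 m from the base axis. Payload 3.5 kg.
Tool frame: the origin (TCP) lies midway between the tips of the shut fingers; the grasp point (between the pads) lies 19 mm behind it; z points along the fingers, x is the direction in which the jaws open and shut, and the axes are right-handed (so a half turn about z gives the same grasp; the last joint's range is limited). The gripper opens to 85 mm and grips with 20 to 120 N. Pads are 22 mm wide; open, the fingers measure 114 mm over their backs; the gripper's body (76 mm by 85 mm) begins 54 mm behind the grasp point. The pads swing forward as they close: fully open they stand 13 mm farther back than shut.
Start: joints at [-82.815, 15.837, -1.513, 72.651, 0, 84.076], TCP at [0.142, -0.609, 0.204] pointing down, gripper open.
Joint ranges: [-178.77, 178.77], [-48.84, 107.48], [-61.69, 71.31], [-111.58, 123.2], [-90, 87.43], [-180, 180]. Speed limits (degrees/s): [147.25, 147.25, 180, 180, 180, 180].

INTERFACE

Orientations are given as a 3x3 rotation matrix whose columns are the frame's x, y, z axes.
In Python, from cell import arm, vision gives the robot as it stands. Calls block until the motion is done:
- arm.goto(position, orientation): joint-space move of the TCP to a pose.
- arm.move_l(position, orientation=None, speed=0.15): straight line of the TCP; orientation=None keeps the orientation; speed is the mean speed in m/s.
- arm.move_j(angles): joint-space move.
- arm.gripper_open() and arm.close_gripper(): open the fingers fully, or close them until they stop; the grip force is fixed at half the most.
- arm.wait(seconds).
- arm.inverse_kinematics(position, orientation): joint angles nearest the present ones, or None.
- vision.grab_frame(name): name is "scene" or "top" or "wrist"; returns a dict with "pixels" (480x640x3 uint8, blue, green, red), "range_z" (480x640 float32, m along the optical axis (not along the pixel's ray), 0 where there is no reading), "camera_matrix" (3x3 intrinsics, pixels), "rvec" (rotation vector, rad) and "tvec" (3), from world to camera coordinates, as OpenCV has them. Camera axes: x right, y down, z forward; pixel columns grow to the right and rows downward; lengths in m; the calibration is good to about 2 mm. A picture is of the moment at which its call begins.
A pose or a line that the arm cannot do raises arm.PlanningError and nothing moves.
- arm.close_job(): hands the job in, once; it reports no verdict.
Trained networks look in the newest picture that a camera, given by its name, has taken for a name from the list of things; names that differ only in an ending like _2 or _b are one class to them, and where a whole thing is asked for, a point or a joint stands for the part that bears it (a point fixed in the world has none). Each returns a list of dicts, best first, with "score" (0 to 1); they miss things now and then, are a little off and sometimes report something else, mostly with a low value. They report only what shows in the picture. A call takes as long as a camera call.
- vision.look_for(name, camera): "rect" ([centre column, centre row, width, height] in pixels, round what is visible of it).
Readings, each from a call of its own:
- arm.get_t(): time.
- arm.get_joints(): joint angles.
- arm.get_qd(): joint speeds.
- arm.get_joint_efforts(): joint torques, N m.
- arm.get_position(): TCP position.
- arm.get_tool_rot(): TCP orientation.
- arm.get_force(): force on the tool from outside, world axes, zero at the start.
- arm.get_torque(): the same for the moment, N m.
- arm.get_width(): opening from 0.0 (shut) to 1.0 (fully open).
Only numpy, scipy, OpenCV 4.12 (cv2) and the standard library are available. Lean on these libraries where they do the work, as an engineer would, in place of code of your own. Each camera call takes 0.05 s, during which the arm holds its last target. There are 200 camera calls.

## Working session

There is one attempt and no reset: what is moved stays moved. The work goes in short steps, each a Python script; the robot and the scene stay as the last script left them, time stands still between calls to the robot, and variables do not carry over. Pictures are saved under pics/ and viewed, about 8 in all and at most 12, crops included, and the job is handed in when it is done.

```bash
mkdir -p pics
cat > h.py <<'E'
import numpy as np, cv2
from cell import arm, vision
def grab(n,save=None):
    f=vision.grab_frame(n)
    if save: cv2.imwrite('pics/'+save,f['pixels'])
    return f
def unproj(f,u,v,z=None,h=None):
    K=f['camera_matrix'];R=cv2.Rodrigues(np.array(f['rvec'],float))[0];t=np.array(f['tvec'],float).ravel()
    ray=np.linalg.inv(K)@np.array([u,v,1.])
    c=-R.T@t; d=R.T@ray
    if h is not None: s=(h-c[2])/d[2]
    else: s=f['range_z'][int(round(v)),int(round(u))] if z is None else z
    return c+s*d
def proj(f,p):
    return cv2.projectPoints(np.array(p,float).reshape(-1,3),np.array(f['rvec'],float),np.array(f['tvec'],float),f['camera_matrix'],None)[0].reshape(-1,2)
E
python3 - <<'E'
from h import *
f=grab('top','top0.png')
for n in ['fixture','wheel_top','wheel','jaw','pointer','mark','weight_mid','vial_mid','dish_mid']:
    for r in vision.look_for(n,'top')[:2]:
        u,v,w,h=r['rect']; print(n,round(r['score'],2),np.round(r['rect'],1),unproj(f,u,v).round(4))
g=grab('scene','scene0.png')
print(arm.get_t())
E
```

```text
fixture 0.88 [370.  274.3 166.3 110.6] [ 0.525  -0.0556  0.0797]
wheel_top 0.64 [371.5 274.6 159.3 110.3] [ 0.5246 -0.058   0.0784]
wheel 0.85 [416.5 257.   42.3  29.4] [ 0.5516 -0.1282  0.0771]
jaw 0.87 [366.1 274.5  29.5  43.2] [ 0.5246 -0.0496  0.0809]
pointer 0.6 [366.1 273.6  27.4  44.1] [ 0.526  -0.0496  0.0811]
mark 0.44 [342.8 249.2   5.5  12.3] [ 0.5711 -0.0144  0.034 ]
mark 0.28 [413.9 257.1  42.9  29.8] [ 0.5515 -0.1242  0.0765]
weight_mid 0.75 [484.3 250.9  21.2  24.4] [ 0.5652 -0.2413  0.0411]
weight_mid 0.74 [365.  274.7  26.3  42. ] [ 0.5246 -0.048   0.0779]
vial_mid 0.84 [395.  197.9  21.3  20.4] [ 0.6514 -0.0994  0.0521]
dish_mid 0.9 [324.1 216.2  34.1  31.2] [0.6287 0.016  0.0217]
0.55
```

```bash
python3 -c "
import cv2
a=cv2.imread('pics/top0.png')[160:360,240:520];cv2.imwrite('pics/t0c.png',cv2.resize(a,None,fx=2.85,fy=2.85,interpolation=cv2.INTER_CUBIC))"
```

```text
(no output)
```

View pics/t0c.png

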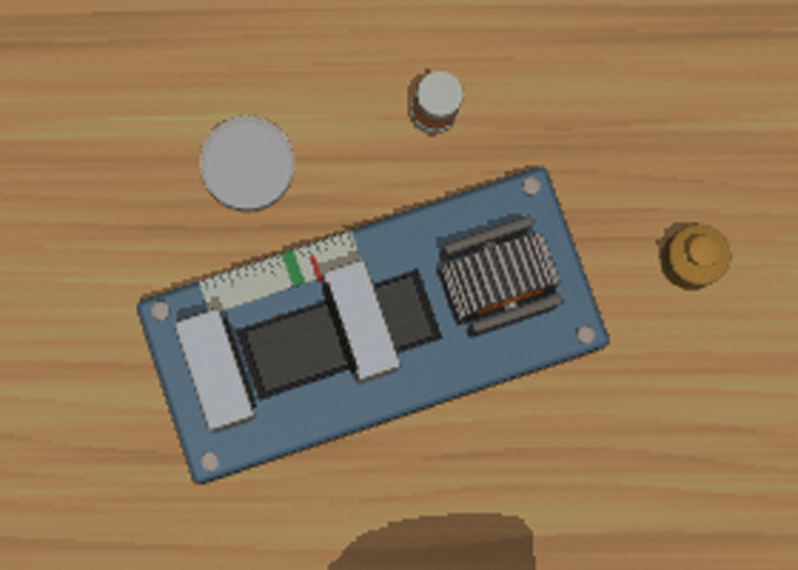

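View pics/scene0.png

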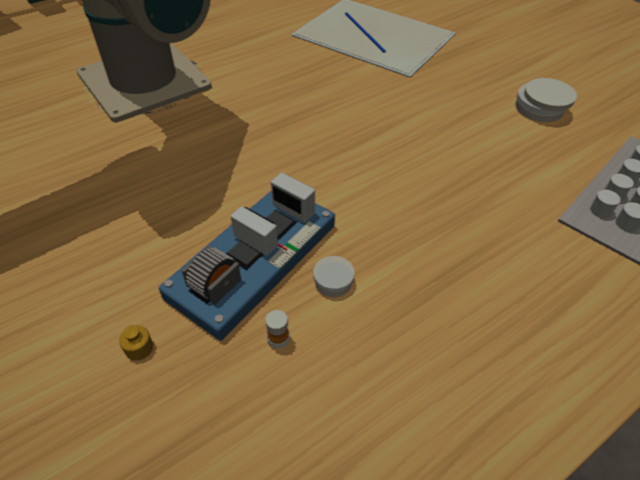

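The top view shows the clamp with the wheel on the right, at about crop (500,275). The jaw is at (362,320), the red pointer at (316,268) and the green mark at (293,268). The vial, dish and weight all stand clear of the wheel. Next I fit the clamp frame from the bolts, move above it and look with the wrist camera.

```bash
cat >> h.py <<'E'
def clampfit(f):
    hsv=cv2.cvtColor(f['pixels'],cv2.COLOR_BGR2HSV)
    m=cv2.inRange(hsv,(98,90,30),(115,255,255))
    m=cv2.morphologyEx(m,cv2.MORPH_CLOSE,np.ones((5,5)))
    c=max(cv2.findContours(m,cv2.RETR_EXTERNAL,cv2.CHAIN_APPROX_NONE)[0],key=cv2.contourArea)[:,0]
    P=np.array([unproj(f,u,v,h=.03)[:2] for u,v in c])
    (cx,cy),(w,h),a=cv2.minAreaRect((P*1000).astype(np.float32))
    return np.array([cx,cy])/1000,w,h,a
E
python3 - <<'E'
from h import *
f=grab('top')
c,w,h,a=clampfit(f); print(c,w,h,a)
b=np.array([(531,186),(586,335),(160,311),(210,462)])/2.85+[240,160]
B=np.array([unproj(f,*p,h=.031)[:2] for p in b]); print(B.round(4),B.mean(0))
ey=(B[2]+B[3]-B[0]-B[1]); ey/=np.linalg.norm(ey); ang=np.degrees(np.arctan2(ey[1],ey[0])); print(ey,ang)
y=np.append(ey,0); x=np.cross(y,[0,0,1]); O=np.append(B.mean(0),0)
wt=O-.075*y+[0,0,.08]; print('x',x,'wheeltop',wt, proj(f,wt))
# candidate tool orientations
for nm,tx in dict(a=y,b=-y,c=x,d=-x).items():
    R=np.column_stack([tx,np.cross([0,0,-1],tx),[0,0,-1]])
    for dz in (-.003,.12):
        q=arm.inverse_kinematics((wt+[0,0,dz]).tolist(),R.tolist()); print(nm,dz,None if q is None else np.round(q,1))
E
```

```text
[ 0.79315424 -0.41629254] 186.37454223632812 193.56802368164062 85.36612701416016
[[ 0.6098 -0.1514]
 [ 0.5237 -0.1798]
 [ 0.5395  0.0619]
 [ 0.4536  0.0336]] [ 0.53166855 -0.05890966]
[-0.31271212  0.94984795] 108.22275187350454
x [ 0.94984795  0.31271212 -0.        ] wheeltop [ 0.55512196 -0.13014826  0.08      ] [[417.95507084 254.47120604]]
a -0.003 [-19.7  15.9 -17.7  56.4   0.  -37.9]
a 0.12 [-19.7  10.4  -8.9  70.7   0.  -37.9]
b -0.003 [-19.7  15.9 -17.7  56.4   0.  142.1]
b 0.12 [-19.7  10.4  -8.9  70.7   0.  142.1]
c -0.003 [-19.7  15.9 -17.7  56.4   0.   52.1]
c 0.12 [-19.7  10.4  -8.9  70.7   0.   52.1]
d -0.003 [ -19.7   15.9  -17.7   56.4    0.  -127.9]
d 0.12 [ -19.7   10.4   -8.9   70.7    0.  -127.9]
```

```bash
cat >> h.py <<'E'
Y=np.array([-0.31271212,0.94984795,0]);X=np.array([Y[1],-Y[0],0]);O=np.array([0.53167,-0.05891,0])
Rc=np.column_stack([X,np.cross([0,0,-1],X),[0,0,-1]])
def W(x,y,z): return O+x*X+y*Y+np.array([0,0,z])
def tocl(p): d=np.asarray(p)-O; return np.array([d@X,d@Y,d[2]])
E
python3 - <<'E'
from h import *
arm.close_gripper()
arm.goto(W(0,-.075,.19).tolist(),Rc.tolist())
f=grab('wrist','w0.png'); print(arm.get_t(),arm.get_position(),arm.get_force())
R=cv2.Rodrigues(np.array(f['rvec'],float))[0]; c=-R.T@np.array(f['tvec']).ravel(); print('cam in clamp',tocl(c),'axes',R.round(2))
for n in ['wheel','jaw','pointer','mark']:
    for r in vision.look_for(n,'wrist')[:2]:
        u,v,w,h=r['rect']; print(n,round(r['score'],2),np.round(r['rect'],1),tocl(unproj(f,u,v)).round(4))
E
```

```text
3.675 [ 0.55502595 -0.13108113  0.18999028] [ 0.06994493 -0.22645888 -0.29588478]
cam in clamp [0.0006408  0.0055811  0.36074812] axes [[ 0.95  0.31 -0.  ]
 [ 0.29 -0.9   0.32]
 [ 0.1  -0.3  -0.95]]
wheel 0.88 [319.5 209.4  42.8  75.2] [ 0.002  -0.0648  0.0795]
jaw 0.88 [321.5 102.8 105.7  38.5] [0.0034 0.0105 0.0788]
mark 0.64 [373.8  73.3  25.    6.7] [0.0448 0.0331 0.0323]
```

View pics/w0.png

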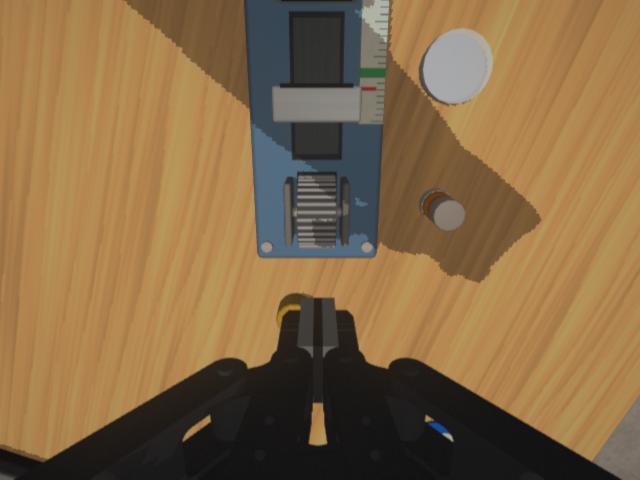

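The wrist view shows the red pointer at (369,88), the green mark at (373,72) and the wheel at (318,210). I check the frame against the base edge and segment the pointer and mark by colour.

```bash
cat >> h.py <<'E'
def gap(f):
    hsv=cv2.cvtColor(f['pixels'],cv2.COLOR_BGR2HSV); H,S,V=[hsv[...,i].astype(int) for i in range(3)]
    a=[W(x,y,.035) for x in(.028,.056) for y in(-.02,.09)]; q=proj(f,a); lo=np.floor(q.min(0)).astype(int); hi=np.ceil(q.max(0)).astype(int)
    roi=np.zeros(H.shape,bool); roi[max(lo[1],0):hi[1],max(lo[0],0):hi[0]]=1
    out={}
    for n,m in dict(p=((H<8)|(H>172))&(S>120)&(V>60),m=(abs(H-68)<18)&(S>110)&(V>40)).items():
        k,l,st,c=cv2.connectedComponentsWithStats((m&roi).astype(np.uint8))
        i=1+np.argmax(st[1:,4]) if k>1 else 0
        if i==0: out[n]=None; continue
        vs,us=np.nonzero(l==i); wt=S[vs,us]
        z=np.median(f['range_z'][vs,us]); u,v=np.average(us,weights=wt),np.average(vs,weights=wt)
        h=unproj(f,u,v,z=z)[2]; out[n]=tocl(unproj(f,u,v,h=.034 if n=='m' else h)); out[n+'px']=(round(u,1),round(v,1),st[i,4],round(h,4),st[i,3])
    return out
E
python3 - <<'E'
from h import *
f=grab('wrist'); 
for p in [(260,257),(376,257)]: print(tocl(unproj(f,*p,h=.03)).round(4))
for p in [(266,247),(367,247)]: print(tocl(unproj(f,*p,h=.031)).round(4))
print(tocl(unproj(f,342,122,h=.078)).round(4), {k:np.round(v,4) for k,v in gap(f).items()})
hy=[f['range_z'][r,318] for r in range(170,252,4)]
print(np.array([tocl(unproj(f,318,r)) for r in range(170,252,6)]).round(4))
E
```

```text
[-0.0524 -0.1216  0.03  ]
[ 0.0542 -0.1218  0.03  ]
[-0.0463 -0.1116  0.031 ]
[ 0.0454 -0.1117  0.031 ]
[ 0.0178 -0.0018  0.078 ] {'p': array([0.0401, 0.0216, 0.0406]), 'ppx': array([3.685e+02, 8.900e+01, 4.200e+01, 4.060e-02, 3.000e+00]), 'm': array([0.0432, 0.0336, 0.034 ]), 'mpx': array([3.72e+02, 7.28e+01, 1.81e+02, 3.31e-02, 8.00e+00])}
[[ 0.001  -0.0421  0.0309]
 [ 0.001  -0.0435  0.0544]
 [ 0.0009 -0.0468  0.0625]
 [ 0.0009 -0.0501  0.0699]
 [ 0.0009 -0.0544  0.0713]
 [ 0.0009 -0.0582  0.0754]
 [ 0.0009 -0.0623  0.0776]
 [ 0.0009 -0.0665  0.0794]
 [ 0.0009 -0.0709  0.0803]
 [ 0.0009 -0.076   0.079 ]
 [ 0.0009 -0.0807  0.079 ]
 [ 0.0009 -0.0864  0.0765]
 [ 0.0009 -0.0929  0.0716]
 [ 0.0009 -0.1128  0.0305]]
```

```bash
cat >> h.py <<'E'
YW=-.073
def stroke(a,b,press=.0025,v=.05):
    arm.move_l(W(0,YW+a,.09).tolist(),speed=.12)
    arm.move_l(W(0,YW+a,.08-press).tolist(),speed=.04); arm.wait(.15)
    f0=arm.get_force(); p0=tocl(arm.get_position())
    arm.move_l(W(0,YW+b,.08-press).tolist(),speed=v); arm.wait(.15)
    f1=arm.get_force(); p1=tocl(arm.get_position())
    arm.move_l(W(0,YW+b,.09).tolist(),speed=.06); arm.wait(.2)
    g=gap(grab('wrist'))
    print('p0',p0.round(4),'F',np.round(f0,1),'p1',p1.round(4),'F',np.round(f1,1))
    print('gap',None if g['p'] is None or g['m'] is None else (g['m']-g['p']).round(4),{k:np.round(v,4) for k,v in g.items()},'t',round(arm.get_t(),2))
    return g
E
python3 - <<'E'
from h import *
arm.move_l(W(0,YW-.009,.095).tolist(),speed=.15)
print({k:np.round(v,4) for k,v in gap(grab('wrist')).items()}, arm.get_force())
stroke(-.009,.009)
grab('wrist','w1.png')
E
```

```text
{'p': array([0.0412, 0.0216, 0.0407]), 'ppx': array([3.916e+02, 6.580e+01, 8.400e+01, 4.070e-02, 5.000e+00]), 'm': array([0.0435, 0.0336, 0.034 ]), 'mpx': array([3.95e+02, 4.30e+01, 4.71e+02, 3.32e-02, 1.30e+01])} [-0.37338033  0.12147497 -0.03046193]
p0 [ 0.0001 -0.0821  0.0776] F [-0.   0.7  0.2] p1 [ 0.0001 -0.0641  0.0776] F [-0.1 -0.4 -0.5]
gap [ 0.0027  0.0121 -0.0069] {'p': array([0.0409, 0.0218, 0.0409]), 'ppx': array([3.925e+02, 1.019e+02, 8.800e+01, 4.090e-02, 5.000e+00]), 'm': array([0.0436, 0.0339, 0.034 ]), 'mpx': array([3.965e+02, 7.850e+01, 4.320e+02, 3.320e-02, 1.200e+01])} t 6.88
```

View pics/w1.png

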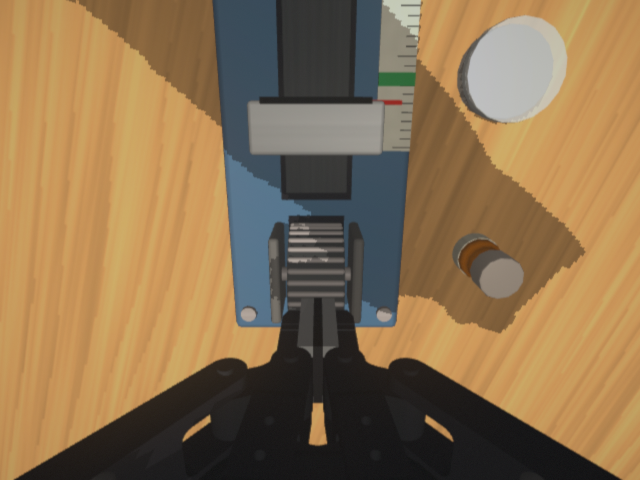

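The wheel did not move and the force stayed near 0, so the tip missed it. In the wrist view the tip ends at about (318,298). I check where it really is using depth.

Run:
```python
from h import *
f=grab('wrist')
print('tcp',tocl(arm.get_position()).round(4),'tcp px',proj(f,arm.get_position()),arm.get_width())
for u in (306,331):
  for v in (292,296,299,302,306,312,320): print(u,v,tocl(unproj(f,u,v)).round(4))
```

```text
tcp [-0.0002 -0.0639  0.0898] tcp px [[315.92819596 286.80590865]] 0.0028750560061620574
306 292 [-0.0054 -0.0713  0.0804]
306 296 [-0.0054 -0.0736  0.0804]
306 299 [-0.0039 -0.053   0.1237]
306 302 [-0.0039 -0.053   0.1262]
306 306 [-0.0038 -0.0529  0.1297]
306 312 [-0.0037 -0.0533  0.1336]
306 320 [-0.0035 -0.0535  0.139 ]
331 292 [ 0.0075 -0.0712  0.0806]
331 296 [ 0.0076 -0.0737  0.0801]
331 299 [ 0.0059 -0.0532  0.1233]
331 302 [ 0.0058 -0.0526  0.127 ]
331 306 [ 0.0058 -0.0533  0.1289]
331 312 [ 0.0056 -0.053   0.134 ]
331 320 [ 0.0054 -0.0533  0.1393]
```

Run:
```python
from h import *
f=grab('scene'); p=arm.get_position(); q=proj(f,[p,W(0,YW,.08)]); print(q, arm.get_joints())
u,v=q[0].astype(int); a=f['pixels'][v-90:v+60,u-90:u+110].copy()
a=cv2.resize(a,None,fx=4,fy=4,interpolation=cv2.INTER_CUBIC)
cv2.circle(a,tuple(int(x) for x in ((q[0]-[u-90,v-90])*4)),5,(255,0,255),1)
cv2.imwrite('pics/s1.png',a)
```

```text
[[211.89824476 248.30107532]
 [207.98306039 257.9981652 ]] [-1.88021576e+01  1.46770913e+01 -1.76395293e+01  5.77054922e+01
 -8.41311450e-04  5.29756119e+01]
```

View pics/s1.png

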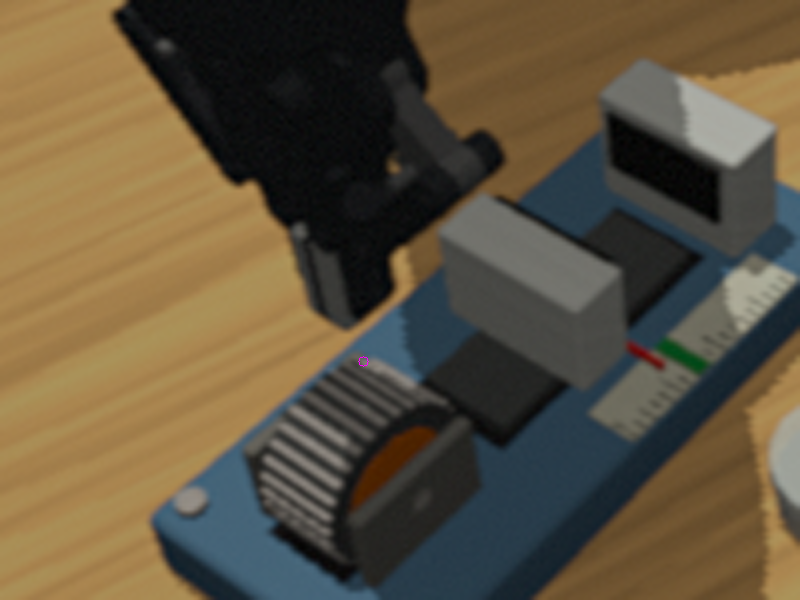

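The scene view shows the shut fingertip (crop ~(350,318)) ending about 3 cm above the reported TCP (circle at (363,361)). The wrist depth agrees: tip at z≈0.123 with the TCP at 0.090. So the true tip is about 33 mm short of the nominal TCP. I feel for contact with the force reading.

Run:
```python
from h import *
def F(): return np.mean([arm.get_force() for _ in range(3)],0)
arm.move_l(W(0,YW-.006,.075).tolist(),speed=.1)
arm.move_l(W(0,YW-.006,.058).tolist(),speed=.05); arm.wait(.2)
f0=F(); print(f0.round(2),arm.get_t())
z=.058
while z>.042:
    z-=.0015; arm.move_l(W(0,YW-.006,z).tolist(),speed=.03); arm.wait(.1)
    d=F()-f0; print(round(z,4),d.round(2),tocl(arm.get_position()).round(4))
    if d[2]>2.5: break
    if abs(d).max()>6: break
print(arm.get_t())
```

```text
[-0.3   0.25  0.04] 8.0833
0.0565 [ 0.1  -0.37 -0.67] [ 0.     -0.079   0.0565]
0.055 [-0.02 -0.29 -0.14] [-0.     -0.079   0.0549]
0.0535 [-0.28 -1.04 -0.4 ] [-0.     -0.079   0.0535]
0.052 [0.59 0.53 1.5 ] [ 0.0003 -0.0792  0.0522]
0.0505 [ 0.74 -0.62  3.25] [ 0.0003 -0.0792  0.0508]
9.8333
```

Contact starts at TCP z≈0.053, and 3.2 N of press is reached at 0.0505. I roll from here and check the gap.

```bash
cat >> h.py <<'E'
def F(): return np.mean([arm.get_force() for _ in range(3)],0)
def meas():
    g=gap(grab('wrist')); d=g['m']-g['p'] if g['p'] is not None and g['m'] is not None else None
    print('gap',None if d is None else d.round(4),g.get('ppx'),g.get('mpx'),'t',round(arm.get_t(),2)); return None if d is None else d[1]
def roll(a,b,z=.0500,v=.04,down=True):
    if down:
        arm.move_l(W(0,YW+a,.062).tolist(),speed=.12)
        arm.move_l(W(0,YW+a,z).tolist(),speed=.04); arm.wait(.1); print('down',F().round(1))
    arm.move_l(W(0,YW+b,z).tolist(),speed=v); arm.wait(.1)
    print('end',F().round(1),tocl(arm.get_position()).round(4)); meas()
    arm.move_l(W(0,YW+b,.062).tolist(),speed=.08); arm.wait(.15)
    return meas()
E
python3 - <<'E'
from h import *
meas()
roll(0,.008,z=.0503,down=False)
E
```

```text
gap [ 0.0016  0.012  -0.005 ] (np.float64(411.7), np.float64(62.6), np.int32(107), np.float64(0.039), np.int32(6)) (np.float64(414.9), np.float64(33.6), np.int32(726), np.float64(0.0332), np.int32(17)) t 9.88
end [1.8 1.1 4.3] [ 0.0002 -0.0643  0.0503]
gap [ 0.0018  0.009  -0.0047] (np.float64(409.7), np.float64(92.0), np.int32(88), np.float64(0.0387), np.int32(5)) (np.float64(412.7), np.float64(70.9), np.int32(666), np.float64(0.0333), np.int32(15)) t 10.53
gap [ 0.0019  0.0093 -0.007 ] (np.float64(406.8), np.float64(91.8), np.int32(88), np.float64(0.041), np.int32(6)) (np.float64(408.9), np.float64(71.6), np.int32(585), np.float64(0.0332), np.int32(15)) t 11.03
```

Rolling works: a 15 mm stroke moves the jaw about 2.8 mm, as expected.

Run:
```python
from h import *
g=roll(-.009,.009)
if g and g>.0045: g=roll(-.009,.009)
grab('wrist','w2.png')
```

```text
down [1.  0.3 3.6]
end [1.9 2.3 4. ] [ 0.0002 -0.0633  0.05  ]
gap [ 0.002   0.0055 -0.0043] (np.float64(410.2), np.float64(85.4), np.int32(104), np.float64(0.0383), np.int32(6)) (np.float64(413.4), np.float64(72.7), np.int32(639), np.float64(0.0332), np.int32(15)) t 12.62
gap [ 0.0022  0.0055 -0.007 ] (np.float64(407.9), np.float64(85.8), np.int32(88), np.float64(0.041), np.int32(6)) (np.float64(410.1), np.float64(74.2), np.int32(555), np.float64(0.0333), np.int32(14)) t 13.12
down [1.2 0.2 3.5]
end [1.3 2.4 4.8] [ 0.0002 -0.0634  0.05  ]
gap [ 0.0051  0.0023 -0.0042] (np.float64(411.0), np.float64(76.1), np.int32(87), np.float64(0.0382), np.int32(6)) (np.float64(420.8), np.float64(71.3), np.int32(359), np.float64(0.0334), np.int32(15)) t 14.72
gap [ 0.0059  0.0024 -0.0071] (np.float64(408.4), np.float64(77.0), np.int32(86), np.float64(0.0411), np.int32(5)) (np.float64(417.9), np.float64(72.8), np.int32(286), np.float64(0.0332), np.int32(14)) t 15.22
```

View pics/w2.png

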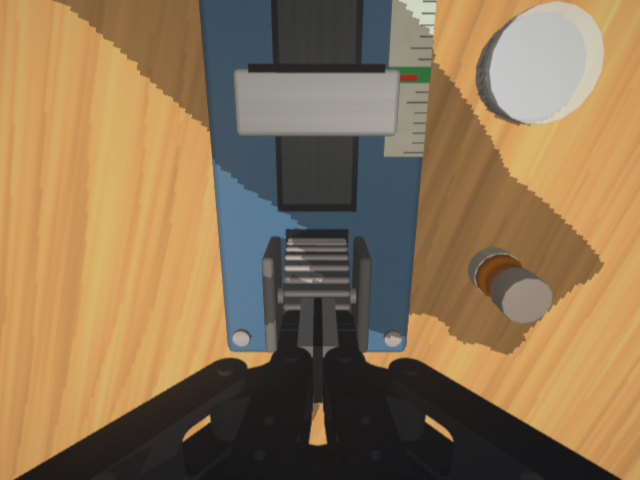

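The pointer, at row 77, is now on the green mark, which spans rows 67–82. About 1.9 mm remains, using the mark centre measured before it was overlapped. I make one short stroke of about 9.5 mm.

Run:
```python
from h import *
roll(-.005,.0045)
arm.move_l(W(0,YW,.19).tolist(),speed=.12); arm.wait(.4)
f=grab('wrist','w3.png'); g=gap(f); print({k:np.round(v,4) for k,v in g.items()},arm.get_t())
u,v=[int(x) for x in g['ppx'][:2]]
cv2.imwrite('pics/w3c.png',cv2.resize(f['pixels'][max(0,v-35):v+35,u-60:u+60],None,fx=6,fy=6,interpolation=cv2.INTER_NEAREST))
# mark edges along outer part of band
hsv=cv2.cvtColor(f['pixels'],cv2.COLOR_BGR2HSV)
m=(abs(hsv[...,0].astype(int)-68)<18)&(hsv[...,1]>110)
for c in range(u-6,u+16,2):
    r=np.nonzero(m[v-15:v+15,c])[0]+v-15
    if len(r): print(c,r.min(),r.max(),tocl(unproj(f,c,r.min()-.5,h=.033))[1].round(4),tocl(unproj(f,c,r.max()+.5,h=.033))[1].round(4))
```

```text
down [0.2 0.4 5. ]
end [0.8 1.4 5.2] [ 0.0003 -0.0679  0.0501]
gap [ 0.006  -0.0007 -0.0041] (np.float64(412.0), np.float64(60.0), np.int32(85), np.float64(0.0381), np.int32(5)) (np.float64(423.3), np.float64(63.0), np.int32(322), np.float64(0.0332), np.int32(15)) t 16.62
gap [ 0.0062 -0.001  -0.0068] (np.float64(409.4), np.float64(61.5), np.int32(104), np.float64(0.0408), np.int32(6)) (np.float64(419.1), np.float64(65.6), np.int32(290), np.float64(0.0332), np.int32(15)) t 17.12
{'p': array([0.04  , 0.0341, 0.041 ]), 'ppx': array([3.689e+02, 7.510e+01, 4.200e+01, 4.100e-02, 3.000e+00]), 'm': array([0.0473, 0.0329, 0.034 ]), 'mpx': array([3.771e+02, 7.750e+01, 8.600e+01, 3.320e-02, 8.000e+00])} 18.7917
364 79 80 0.0323 0.0308
366 79 80 0.0323 0.0308
368 79 80 0.0323 0.0308
370 79 80 0.0323 0.0308
372 79 80 0.0323 0.0308
374 79 80 0.0323 0.0308
376 79 80 0.0323 0.0308
378 73 80 0.0366 0.0308
380 73 80 0.0366 0.0308
382 73 80 0.0366 0.0308
```

View pics/w3c.png

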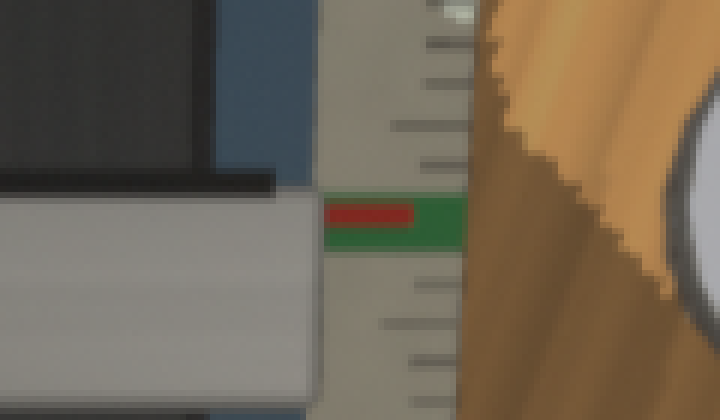

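In the close-up the pointer sits at y=34.1 mm, and the mark's edges at 30.8 and 36.6 mm put its centre at 33.7. That is about 0.4 mm past the middle, well inside 3 mm. I raise the hand, check the loose objects once and hand in.

Run:
```python
from h import *
arm.move_l(W(0,YW-.02,.24).tolist(),speed=.12); arm.wait(.5)
f=grab('top')
for n in ['weight_mid','vial_mid','dish_mid']:
    for r in vision.look_for(n,'top')[:1]: print(n,round(r['score'],2),np.round(r['rect'],1))
g=gap(grab('wrist')); print({k:np.round(v,4) for k,v in g.items()}, F().round(1), arm.get_t())
arm.close_job()
```

```text
vial_mid 0.88 [394.8 197.2  22.3  22.3]
dish_mid 0.7 [325.1 215.9  33.7  33.5]
{'p': array([0.0396, 0.0337, 0.0413]), 'ppx': array([3.621e+02, 5.550e+01, 2.600e+01, 4.130e-02, 2.000e+00]), 'm': array([0.0467, 0.0326, 0.034 ]), 'mpx': array([3.69e+02, 5.80e+01, 6.80e+01, 3.30e-02, 7.00e+00])} [ 0.  -0.   0.5] 20.1417
the job is handed in; nothing more can be done
```

I rolled the wheel with four light fingertip strokes (about 3–5 N) until the red pointer stood on the green mark. Then I raised the hand clear and handed the job in at about 20 s, with no verdict reported.

- **Pointer position:** the last close-up put the pointer about 0.4 mm past the middle of the mark, against a tolerance of 3 mm. I took the mark's centre from its edges (30.8 to 36.6 mm along the clamp). The raw colour centroid read about 1 mm past, because the pointer covers part of the green band.
- **Loose objects:** the vial and dish were within about 1 pixel (under 2 mm) of their first positions. The weight was not detected in the final top picture, probably because the arm hid it, so it is unconfirmed. The hand was not planned to go near it.
- **Disagreement:** the shut fingertips ended about 27 mm short of the TCP described. The first stroke therefore ran in the air and moved nothing. Two pictures and a force-guided touch showed the offset, and I corrected for it.
- **Unused measurement:** my automatic blue-outline fit of the clamp gave a wrong result, so I located the clamp from its four bolts instead.

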